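Open the sample cover of the turbidity meter

TASK

Press the orange release tab on the turbidity meter so that its sprung cover pops up, then push the cover with your fingers all the way back until it leans against its stop and stays there, and come away. Only press and push: do not lift the sample vial out of its well or disturb the glassware, vials, bottles and rubber bulb standing around the meter.

Things in the scene. Friction and masses are not known exactly. Their poses are not given: they have to be found in the camera images.
- meter: (Lengths in mm.) Turbidity meter, fixed to the bench: off-white housing with a navy base, 234 long (x) x 160 wide (y). Origin at the underside, on its middle line; x points from its front (screen and keys, nearer the robot, at x = -125) to its rear (x = +110), z up. Front part 64 high; rear deck (x from -22) 90 high, with a navy cover 85 long x 100 wide x 22 high on it, its top at 116 when shut.
- tab (a joint): Orange release tab, a rocker on the middle line just in front of the cover: radians its pad has been pressed down; 0 at rest, 0.2 at its stop. A nose at its upper rear edge hooks over the cover's front lip; pressing the pad straight down with 3 to 6 N frees the lip at about 0.11 rad (5 mm down at the middle of the pad; 10 mm, 4 to 8 N, at the stop). It springs back when let go.
- tab_pad (a point): Middle of the upper face of the orange pad to be pressed, 86 above the bench at rest. The pad measures 34 along the meter's x and 40 along y; a hook 30 wide stands 16 higher between it and the cover, beginning 33 from this point.
- cover (a joint): Navy sample cover, hinged at its rear edge: radians it has risen; 0 shut and latched, about 0.8 where its spring leaves it after release (within a second), 1.8 at its stop, fully open, leaning back past upright. Above 0.8 no spring acts; a stiff, damped hinge keeps it about where it is left. Under 2 N at its front edge moves it.
- cover_edge (a point): Middle of the lower front edge of the cover's lip (moves with the cover), 94 from the hinge line. The lip is 40 wide and 4 thick and sticks out 8 in front of the cover. The cover is a hollow shell, open below, walls 3, with a top plate 20 above this edge: once it has popped up, a fingertip put in front of and below this edge can push it up and back.
- cover_hinge (a point): Middle of the hinge line of the cover, 75 behind and 96 above the meter's origin. The hinge line runs along the meter's y; the cover rises from the front (-x) over the top to the rear (+x).
- sample_vial: Loose capped glass vial, 25 diameter x 70 high, black cap, origin under its base; stands in the well under the cover and sticks up 15 above the deck, 30 behind the meter's origin on its middle line. To be left there.
- vial_a: Bystander: loose capped vial, white cap, 25 diameter x 70 high, upright on the bench; origin under its base.
- vial_b: Bystander: another white-capped vial, 25 diameter x 70 high; origin under its base.
- flask: Bystander: conical glass flask, 68 diameter at its foot x 105 high; origin under its base.
- beaker: Bystander: glass beaker, 60 diameter x 80 high; origin under its base.
- amber_bottle: Bystander: amber reagent bottle, 72 diameter x 155 high; origin under its base.
- water_bottle: Bystander: pale water-sample bottle with a white cap, 62 diameter x 165 high; origin under its base.
- bulb: Bystander: orange rubber pipette bulb standing on its wide end, 50 diameter x 80 high; origin under its base.

How it is judged (in metres and radians):
On the way, in this order (a step that is already met when the one before it is completed fails the run):
1. the fingers press the release tab down (value of joint tab above 0.08 rad and contact force between the fingers and tab above 0.5 N).
2. the cover springs up by more than 0.3 rad (value of joint cover between 0.3 and 1.2 rad), for 0.1 s.
3. the cover is pushed fully open (over 1.7 rad) (value of joint cover above 1.7 rad), for 0.2 s.
At the end, for the whole second after the job is handed in: The cover rests fully open (over 1.7 of its 1.8 rad) and still, the tab is back at rest, the sample vial stands in its well, and every bystander stands upright within 30 mm of where it started (value of joint cover above 1.7 rad and velocity of joint cover below 0.05 rad/s and value of joint tab below 0.05 rad and distance between sample_vial and cover_hinge below 0.085 m and angle between sample_vial's own z axis and vertical below 0.15 rad and distance of each of vial_a, vial_b, flask, beaker, amber_bottle, water_bottle, bulb from where it was at the start of the episode below 0.03 m and angle between each of vial_a, vial_b, flask, beaker, amber_bottle, water_bottle, bulb's own z axis and vertical below 0.3 rad); the robot touches nothing.
It fails at once if the sample vial is lifted or moved by more than 12 mm (distance of sample_vial from where it was at the start of the episode above 0.012 m).
It fails at once if a bystander is lifted, knocked over or moved by more than 30 mm (not (distance of each of vial_a, vial_b, flask, beaker, amber_bottle, water_bottle, bulb from where it was at the start of the episode below 0.03 m and angle between each of vial_a, vial_b, flask, beaker, amber_bottle, water_bottle, bulb's own z axis and vertical below 0.3 rad)).
It also fails if it takes over 42 s, if anything falls off the work surface, if the arm or the gripper's body presses on something with over 40 N, if the wrist force passes 120 N, or if a joint passes its speed limit or range.

ROBOT

A 6-joint arm with a two-finger parallel gripper is mounted at the origin on the work surface. World frame = base frame: x ahead of the robot, y to its left, z up, the work surface at z = 0. Lengths are in m, angles in degrees, forces in N, time in s.
With the tool pointing down it reaches from about 0.3 to 0.75 m from the base axis. Payload 8.5 kg.
Tool frame: the origin (TCP) lies on the mounting face of the last link; the fingertips stand 173 mm ahead of it and the grasp point (between the pads) lies 155 mm ahead of it (env.tips_ahead is the distance from the TCP to the fingertips, in m); z points along the fingers, x is the direction in which the jaws open and shut, and the axes are right-handed (so a half turn about z gives the same grasp; the last joint's range is limited). The gripper opens to 85 mm and grips with 20 to 120 N. Pads are 22 mm wide; open, the fingers measure 114 mm over their backs; the gripper's body (76 mm by 85 mm) begins 54 mm behind the grasp point. The pads swing forward as they close: fully open they stand 13 mm farther back than shut.
Start: joints at [59.857, 21.807, 74.336, -0, 83.858, -12.336], TCP at [0.168, 0.524, 0.405] pointing down, gripper open.
Joint ranges: [-178.18, 178.18], [-50.72, 133.34], [12.68, 142.11], [-81.47, 261.47], [9.98, 163.14], [-165.26, 165.26]. Speed limits (degrees/s): [136.94, 136.94, 180, 180, 180, 180].

INTERFACE

Orientations are given as a 3x3 rotation matrix whose columns are the frame's x, y, z axes.
In Python, from rig import env gives the robot as it stands. The module is installed in compiled form; this text tells all that it offers.
- The arm moves only by the tool step_arm, never from a script. Its argument "increments" is a list of rows, each an object of numbers: "x", "y", "z": the shift along the tool's x, y, z in cm; "wx", "wy", "wz": the turn, a rotation vector about the tool's x, y, z in rad; "gripper": the finger opening in cm, from 0 to 8.54. A call has 1 to 20 rows; each row shifts and turns the commanded pose from where the row before left it, along the tool's axes as they then stand; what a row does not reach is not made up. A row lasts 1/10 s, in which the tool goes at most 50 mm and 8.59 degrees, less where a joint would pass 70% of its speed; a pose out of reach is approached as far as the arm can. A call with a gripper value outside its range is refused whole. The fingers move at their own pace and stop on an object; "newtons" is the grip in N (left out, the last holds). Time passes only in rows, so rows that do not move let the fingers close. It gives the time, the measured TCP pose, the force and the opening at its end, in the units of the state.
- env.observe(): the state, without advancing time (a new reading comes with each control period).
- env.get_image(name): name is "scene" or "top"; returns a dict with "color" (480x640x3 uint8, blue, green, red), "camera_matrix" (3x3 intrinsics, pixels), "distortion" ([k1, k2, p1, p2, k3] as OpenCV has them; the pictures are not rectified), "rvec" (rotation vector, rad) and "tvec" (3), from world to camera coordinates, as OpenCV has them. Camera axes: x right, y down, z forward; pixel columns grow to the right and rows downward; lengths in m; the calibration is good to about 2 mm. A picture is of the moment at which its call begins. There is no depth.
- env.close_job(): hands the job in, once; it reports no verdict.
The state is a dict: "time_s": time; "q": joint angles; "qvel": joint speeds; "joint_efforts": joint torques, N m; "position": TCP position; "tool_rot": TCP orientation; "ft_force": force on the tool from outside, world axes, zero at the start; "wrist_torque": the same for the moment, N m; "grip_width": finger opening in m.
Only numpy, scipy, OpenCV 4.12 (cv2) and the standard library are available. Lean on these libraries where they do the work, as an engineer would, in place of code of your own. Each camera call takes 0.05 s, during which the arm holds its last target. There are 200 camera calls.

## Working session

There is one attempt and no reset: what is moved stays moved. The work goes in short steps, Python scripts to look and compute and a tool call to move; the robot and the scene stay as the last step left them, time stands still between calls to the robot, and variables do not carry over. Pictures are saved under pics/ and viewed, about 8 in all and at most 12, crops included, and the job is handed in when it is done.

Besides the shell and the picture viewer there is one more tool, called after "Call:" as name([rows], argument=value, ...), one row to a line, values as JSON. step_arm: Moves the arm, as the interface text tells. Its arguments: {"type":"object","properties":{"increments":{"type":"array"},"newtons":{"type":"number"}},"required":["increments"]}

```bash
mkdir -p pics; python3 - <<'E'
from rig import env
import cv2
for n in("scene","top"):
    d=env.get_image(n); cv2.imwrite(f"pics/{n}0.png",d["color"]); print(d["camera_matrix"],d["distortion"],d["rvec"],d["tvec"])
s=env.observe(); print(s, env.tips_ahead)
E
```

```text
[[454.64091877   0.         315.22578931]
 [  0.         454.64091877 236.99742949]
 [  0.           0.           1.        ]] [-0.02529329  0.          0.          0.          0.        ] [ 1.75997901  1.64175887 -0.72873734] [-0.07147081 -0.32202982  1.47805065]
[[526.14954529   0.         324.09179222]
 [  0.         526.14954529 236.03534658]
 [  0.           0.           1.        ]] [-0.11451886  0.          0.          0.          0.        ] [ 2.16589143 -2.17057604  0.07753862] [0.04530717 0.57604629 1.13143286]
{'time_s': 0.1, 'q': array([ 5.98568889e+01,  2.18368135e+01,  7.43809348e+01, -1.90646667e-03,
        8.38572628e+01, -1.23356399e+01]), 'qvel': array([ 0.04233176, -0.03150905, -0.0892939 , -0.01475286,  0.04785387,
        0.02666485]), 'joint_efforts': array([ 4.06087012e-03, -4.49217868e+01, -2.31654793e+01, -1.46962770e-04,
        3.71595917e-03, -3.34714707e-05]), 'position': array([0.16817913, 0.52360465, 0.40417325]), 'tool_rot': array([[ 3.05815643e-01,  9.52090540e-01, -6.28815421e-04],
       [ 9.52089879e-01, -3.05816190e-01, -1.14876612e-03],
       [-1.28603129e-03, -2.47378148e-04, -9.99999142e-01]]), 'ft_force': array([ 0.26005846, -0.35060225, -0.31558313]), 'wrist_torque': array([-0.02294469,  0.04438971, -0.00325029]), 'grip_width': 0.08548704207451369} 0.1734
```

View pics/scene0.png

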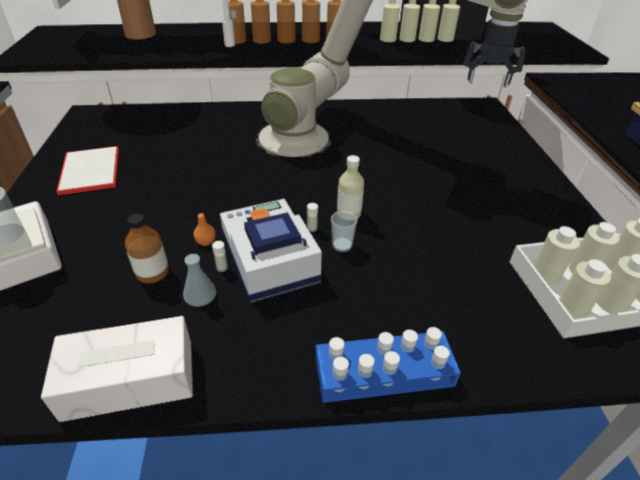

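View pics/top0.png

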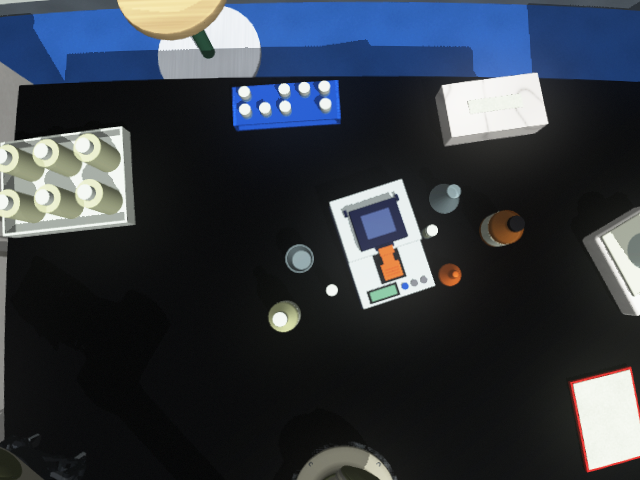

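The scene view shows the meter at about (270,245), with the flask, amber bottle and bulb on one side and the vials, beaker and water bottle around it. In the top view the meter is at about (382,243) and the orange tab at (390,265). I'll enlarge the top view.

```bash
python3 - <<'E'
import cv2
a=cv2.imread("pics/top0.png")[170:320,260:460]
cv2.imwrite("pics/c1.png",cv2.resize(a,None,fx=4,fy=4,interpolation=cv2.INTER_CUBIC))
E
```

```text
(no output)
```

View pics/c1.png

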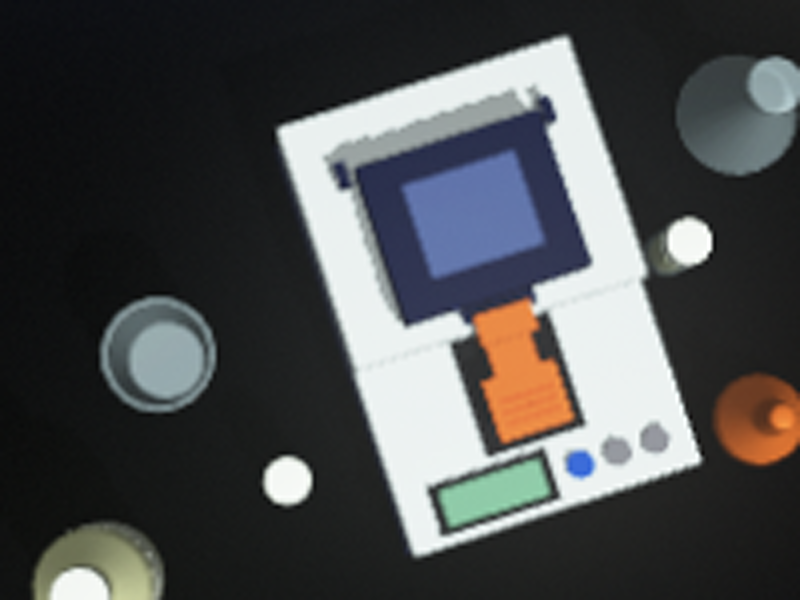

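```bash
cat > h.py <<'E'
import numpy as np,cv2
from rig import env
from scipy.optimize import least_squares
def cal(n):
    d=env.get_image(n); return d["color"],(d["rvec"],d["tvec"],d["camera_matrix"],np.array(d["distortion"]))
def proj(P,c): return cv2.projectPoints(np.array(P,float).reshape(-1,3),*c)[0][:,0]
def unproj(uv,z,c):
    n=cv2.undistortPoints(np.array(uv,float).reshape(-1,1,2),c[2],c[3])[:,0]
    R=cv2.Rodrigues(c[0])[0]; o=-R.T@np.ravel(c[1]); r=np.c_[n,np.ones(len(n))]@R
    return o+r*((np.ravel(z)-o[2])/r[:,2])[:,None]
E
python3 - <<'E'
from h import *
_,c=cal("top")
f=lambda a:(np.array(a,float)-1.5)/4+[260,170]
uv=f([(277,128),(570,37),(701,462),(415,557),(405,325),(590,265)])
M=np.array([(110,80,90),(110,-80,90),(-125,-80,64),(-125,80,64),(-11,50,116),(-11,-50,116)])/1e3
def W(p,M):
    s,k=np.sin(p[2]),np.cos(p[2]); return np.c_[p[0]+k*M[:,0]-s*M[:,1],p[1]+s*M[:,0]+k*M[:,1],M[:,2]]
r=least_squares(lambda p:(proj(W(p,M),c)-uv).ravel(),[.5,0,0]); p=r.x
print(p,np.degrees(p[2]),r.fun.reshape(-1,2).round(2))
q=unproj(f([(498,445),(578,418),(483,382),(562,358),(478,318),(535,300)]),[.086]*4+[.102]*2,c)
Ri=np.array([[np.cos(p[2]),np.sin(p[2])],[-np.sin(p[2]),np.cos(p[2])]])
print("tab in meter",((q[:,:2]-p[:2])@Ri.T*1e3).round(1))
o=unproj(f([(690,242),(288,481),(785,418),(775,85),(165,355),(80,595)]),[.07,.07,.08,.105,.0,.165],c)
print("others",((o[:,:2]-p[:2])@Ri.T*1e3).round(0),o.round(3))
E
```

```text
[ 0.56253324 -0.07660994  0.30724003] 17.60355695016196 [[-0.01 -0.27]
 [-0.71 -0.51]
 [-0.02  0.14]
 [-0.41 -0.25]
 [ 0.26  0.45]
 [ 0.87  0.4 ]]
tab in meter [[-82.6  21.5]
 [-82.1 -22.4]
 [-49.3  18.8]
 [-50.  -24.2]
 [-17.4  12.5]
 [-17.6 -18.2]]
others [[ -12. -111.]
 [ -67.  131.]
 [-116. -127.]
 [  50. -172.]
 [  20.  176.]
 [ -88.  242.]] [[ 0.584 -0.186  0.07 ]
 [ 0.459  0.028  0.07 ]
 [ 0.491 -0.232  0.08 ]
 [ 0.662 -0.225  0.105]
 [ 0.528  0.097  0.   ]
 [ 0.406  0.127  0.165]]
```

Call:
step_arm([
  {"wz": -0.1234, "gripper": 0},
  {"wz": -0.1234},
  {"wz": -0.1234},
  {"wz": -0.1234},
  {"wz": -0.1234},
  {},
  {},
], newtons=40)

```text
invalid input at $.increments[0]: expected keys x, y, z, wx, wy, wz, gripper
```

Call:
step_arm([
  {"x": -2, "y": 0.37},
  {"x": -3.9, "y": 0.72},
  {"x": -3.9, "y": 0.72},
  {"x": -3.9, "y": 0.72},
  {"x": -3.9, "y": 0.72},
  {"x": -3.9, "y": 0.72},
  {"x": -3.9, "y": 0.72},
  {"x": -3.9, "y": 0.72},
  {"x": -3.9, "y": 0.72},
  {"x": -3.9, "y": 0.72},
  {"x": -3.9, "y": 0.72},
  {"x": -3.9, "y": 0.72},
  {"x": -3.9, "y": 0.72},
  {"x": -3.9, "y": 0.72},
  {"x": -3.9, "y": 0.72},
  {"x": -3.9, "y": 0.72},
  {"x": -3.9, "y": 0.72},
  {"x": -3.9, "y": 0.72},
  {"x": -2, "y": 0.37},
  {},
])

```text
invalid input at $.increments[0]: expected keys x, y, z, wx, wy, wz, gripper
```

Call:
step_arm([
  {"x": 0, "y": 0, "z": 0, "wx": 0, "wy": 0, "wz": -0.1234, "gripper": 0},
  {"x": 0, "y": 0, "z": 0, "wx": 0, "wy": 0, "wz": -0.1234, "gripper": 0},
  {"x": 0, "y": 0, "z": 0, "wx": 0, "wy": 0, "wz": -0.1234, "gripper": 0},
  {"x": 0, "y": 0, "z": 0, "wx": 0, "wy": 0, "wz": -0.1234, "gripper": 0},
  {"x": 0, "y": 0, "z": 0, "wx": 0, "wy": 0, "wz": -0.1234, "gripper": 0},
  {"x": 0, "y": 0, "z": 0, "wx": 0, "wy": 0, "wz": 0, "gripper": 0},
  {"x": 0, "y": 0, "z": 0, "wx": 0, "wy": 0, "wz": 0, "gripper": 0},
], newtons=40)

```text
time_s: 0.85
position: [0.1682, 0.5236, 0.4046]
tool_rot: [[-0.298, 0.954, -0.0], [0.954, 0.298, -0.0], [-0.0, -0.0, -1.0]]
ft_force: [-0.4, -0.2, 0.9]
grip_width: 0.0003
```

Call:
step_arm([
  {"x": -2, "y": 0.37, "z": 0, "wx": 0, "wy": 0, "wz": 0, "gripper": 0},
  {"x": -3.9, "y": 0.72, "z": 0, "wx": 0, "wy": 0, "wz": 0, "gripper": 0},
  {"x": -3.9, "y": 0.72, "z": 0, "wx": 0, "wy": 0, "wz": 0, "gripper": 0},
  {"x": -3.9, "y": 0.72, "z": 0, "wx": 0, "wy": 0, "wz": 0, "gripper": 0},
  {"x": -3.9, "y": 0.72, "z": 0, "wx": 0, "wy": 0, "wz": 0, "gripper": 0},
  {"x": -3.9, "y": 0.72, "z": 0, "wx": 0, "wy": 0, "wz": 0, "gripper": 0},
  {"x": -3.9, "y": 0.72, "z": 0, "wx": 0, "wy": 0, "wz": 0, "gripper": 0},
  {"x": -3.9, "y": 0.72, "z": 0, "wx": 0, "wy": 0, "wz": 0, "gripper": 0},
  {"x": -3.9, "y": 0.72, "z": 0, "wx": 0, "wy": 0, "wz": 0, "gripper": 0},
  {"x": -3.9, "y": 0.72, "z": 0, "wx": 0, "wy": 0, "wz": 0, "gripper": 0},
  {"x": -3.9, "y": 0.72, "z": 0, "wx": 0, "wy": 0, "wz": 0, "gripper": 0},
  {"x": -3.9, "y": 0.72, "z": 0, "wx": 0, "wy": 0, "wz": 0, "gripper": 0},
  {"x": -3.9, "y": 0.72, "z": 0, "wx": 0, "wy": 0, "wz": 0, "gripper": 0},
  {"x": -3.9, "y": 0.72, "z": 0, "wx": 0, "wy": 0, "wz": 0, "gripper": 0},
  {"x": -3.9, "y": 0.72, "z": 0, "wx": 0, "wy": 0, "wz": 0, "gripper": 0},
  {"x": -3.9, "y": 0.72, "z": 0, "wx": 0, "wy": 0, "wz": 0, "gripper": 0},
  {"x": -3.9, "y": 0.72, "z": 0, "wx": 0, "wy": 0, "wz": 0, "gripper": 0},
  {"x": -3.9, "y": 0.72, "z": 0, "wx": 0, "wy": 0, "wz": 0, "gripper": 0},
  {"x": -2, "y": 0.37, "z": 0, "wx": 0, "wy": 0, "wz": 0, "gripper": 0},
  {"x": 0, "y": 0, "z": 0, "wx": 0, "wy": 0, "wz": 0, "gripper": 0},
])

```text
time_s: 2.85
position: [0.5047, -0.1096, 0.4041]
tool_rot: [[-0.296, 0.955, -0.0], [0.955, 0.296, -0.0], [-0.0, -0.0, -1.0]]
ft_force: [0.2, 0.3, 0.1]
grip_width: -0.0002
```

Call:
step_arm([
  {"x": 1.2, "y": -0.1, "z": 2, "wx": 0, "wy": 0, "wz": -0.007, "gripper": 0},
  {"x": 0, "y": 0, "z": 3, "wx": 0, "wy": 0, "wz": 0, "gripper": 0},
  {"x": 0, "y": 0, "z": 3, "wx": 0, "wy": 0, "wz": 0, "gripper": 0},
  {"x": 0, "y": 0, "z": 3, "wx": 0, "wy": 0, "wz": 0, "gripper": 0},
  {"x": 0, "y": 0, "z": 2, "wx": 0, "wy": 0, "wz": 0, "gripper": 0},
  {"x": 0, "y": 0, "z": 0, "wx": 0, "wy": 0, "wz": 0, "gripper": 0},
  {"x": 0, "y": 0, "z": 0, "wx": 0, "wy": 0, "wz": 0, "gripper": 0},
])

```text
time_s: 3.55
position: [0.4993, -0.0958, 0.2755]
tool_rot: [[-0.308, 0.951, 0.0], [0.951, 0.308, -0.0], [-0.0, 0.0, -1.0]]
ft_force: [-0.2, -0.2, 1.0]
grip_width: -0.0002
```

```bash
python3 - <<'E'
import cv2,numpy as np
from rig import env
a=env.get_image("scene")["color"][150:310,120:380]; b=env.get_image("top")["color"][150:310,280:480]
f=lambda i:cv2.resize(i,None,fx=3,fy=3,interpolation=3)
cv2.imwrite("pics/s1.png",f(a)); cv2.imwrite("pics/t1.png",f(b))
E
```

```text
(no output)
```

View pics/s1.png

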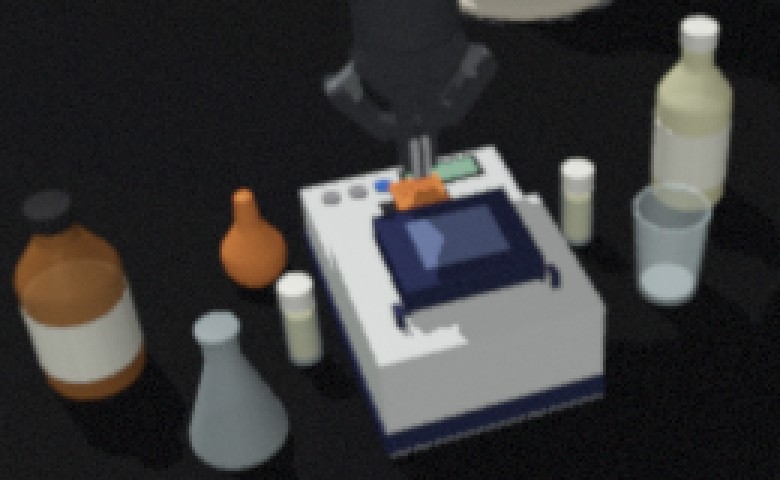

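The closed fingers at about (420,160) in the crop stand over the orange pad, in front of the hook, and nothing is disturbed. Now I press.

Call:
step_arm([
  {"x": 0, "y": 0, "z": 0.6, "wx": 0, "wy": 0, "wz": 0, "gripper": 0},
  {"x": 0, "y": 0, "z": 0.6, "wx": 0, "wy": 0, "wz": 0, "gripper": 0},
  {"x": 0, "y": 0, "z": 0.4, "wx": 0, "wy": 0, "wz": 0, "gripper": 0},
  {"x": 0, "y": 0, "z": 0.3, "wx": 0, "wy": 0, "wz": 0, "gripper": 0},
  {"x": 0, "y": 0, "z": 0.3, "wx": 0, "wy": 0, "wz": 0, "gripper": 0},
  {"x": 0, "y": 0, "z": 0.2, "wx": 0, "wy": 0, "wz": 0, "gripper": 0},
  {"x": 0, "y": 0, "z": 0, "wx": 0, "wy": 0, "wz": 0, "gripper": 0},
  {"x": 0, "y": 0, "z": 0, "wx": 0, "wy": 0, "wz": 0, "gripper": 0},
  {"x": 0, "y": 0, "z": 0, "wx": 0, "wy": 0, "wz": 0, "gripper": 0},
  {"x": 0, "y": 0, "z": 0, "wx": 0, "wy": 0, "wz": 0, "gripper": 0},
])

```text
time_s: 4.65
position: [0.4987, -0.0966, 0.2508]
tool_rot: [[-0.308, 0.951, -0.002], [0.951, 0.308, -0.0], [0.0, -0.002, -1.0]]
ft_force: [-7.0, -2.6, 7.0]
grip_width: -0.0001
```

```bash
python3 - <<'E'
import cv2,numpy as np
from rig import env
a=env.get_image("scene")["color"][150:310,120:380]
cv2.imwrite("pics/s2.png",cv2.resize(a,None,fx=3,fy=3,interpolation=3))
E
```

```text
(no output)
```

View pics/s2.png

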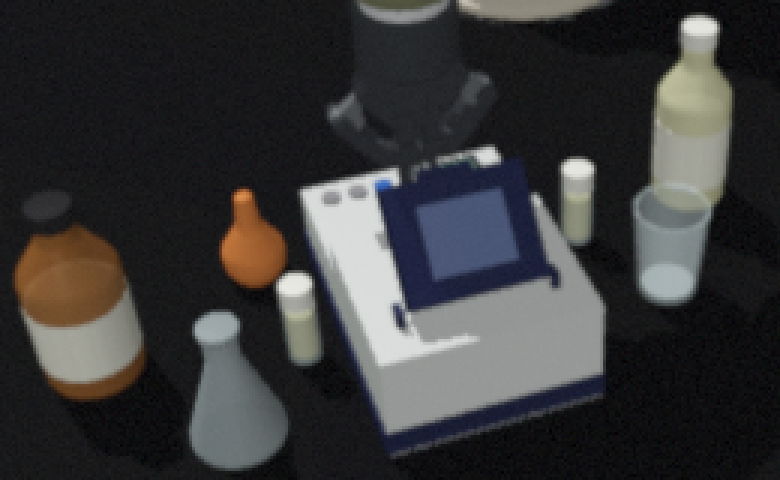

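The picture shows that the cover has popped up: its front edge is now at about (455,170), tilted, with the fingers behind it. I raise the fingers straight off the tab.

Call:
step_arm([
  {"x": 0, "y": 0, "z": -0.6, "wx": 0, "wy": 0, "wz": 0, "gripper": 0},
  {"x": 0, "y": 0, "z": -1.2, "wx": 0, "wy": 0, "wz": 0, "gripper": 0},
  {"x": 0, "y": 0, "z": -2, "wx": 0, "wy": 0, "wz": 0, "gripper": 0},
  {"x": 0, "y": 0, "z": -2, "wx": 0, "wy": 0, "wz": 0, "gripper": 0},
  {"x": 0, "y": 0, "z": -1, "wx": 0, "wy": 0, "wz": 0, "gripper": 0},
  {"x": 0, "y": 0, "z": 0, "wx": 0, "wy": 0, "wz": 0, "gripper": 0},
  {"x": 0, "y": 0, "z": 0, "wx": 0, "wy": 0, "wz": 0, "gripper": 0},
  {"x": 0, "y": 0, "z": 0, "wx": 0, "wy": 0, "wz": 0, "gripper": 0},
])

```text
time_s: 5.5
position: [0.4992, -0.0964, 0.3177]
tool_rot: [[-0.308, 0.951, -0.002], [0.951, 0.308, 0.001], [0.001, -0.001, -1.0]]
ft_force: [-0.5, 0.8, 0.2]
grip_width: -0.0001
```

```bash
python3 - <<'E'
from h import *
p=[.5625,-.0766,.30724];k,s=np.cos(p[2]),np.sin(p[2])
im,c=cal("scene")
for th,col in((.6,(0,255,255)),(.8,(0,255,0))):
    x=.075-.086*np.cos(th)+.02*np.sin(th); z=.096+.086*np.sin(th)+.02*np.cos(th)
    q=proj([[p[0]+k*x-s*y,p[1]+s*x+k*y,z] for y in(-.05,.05)],c)
    print(th,q.round(1)); 
    for u in q: im[int(round(u[1])),int(round(u[0]))]=col
a=im[150:310,120:380]
cv2.imwrite("pics/s3.png",cv2.resize(a,None,fx=3,fy=3,interpolation=0))
E
```

```text
0.6 [[244.7 212.5]
 [291.2 201.9]]
0.8 [[246.1 212.4]
 [293.5 201.7]]
```

View pics/s3.png

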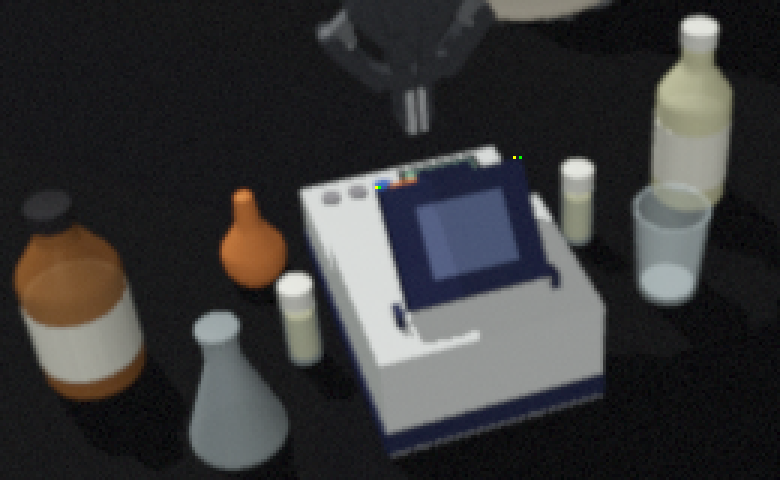

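The cover stands near 0.6–0.8 rad, since its front corners at (378,187) and (522,160) match the projection, and the tab is free. I lower the tips below the lip and start pushing along tool +y.

Call:
step_arm([
  {"x": 0, "y": 0, "z": 1, "wx": 0, "wy": 0, "wz": 0, "gripper": 0},
  {"x": 0, "y": 0, "z": 0.9, "wx": 0, "wy": 0, "wz": 0, "gripper": 0},
  {"x": 0, "y": 1, "z": 0, "wx": 0, "wy": 0, "wz": 0, "gripper": 0},
  {"x": 0, "y": 1, "z": 0, "wx": 0, "wy": 0, "wz": 0, "gripper": 0},
  {"x": 0, "y": 1, "z": 0, "wx": 0, "wy": 0, "wz": 0, "gripper": 0},
  {"x": 0, "y": 1, "z": 0, "wx": 0, "wy": 0, "wz": 0, "gripper": 0},
  {"x": 0, "y": 1, "z": 0, "wx": 0, "wy": 0, "wz": 0, "gripper": 0},
  {"x": 0, "y": 0.6, "z": 0, "wx": 0, "wy": 0, "wz": 0, "gripper": 0},
  {"x": 0, "y": 0.5, "z": 0, "wx": 0, "wy": 0, "wz": 0, "gripper": 0},
  {"x": 0, "y": 0.5, "z": -0.1, "wx": 0, "wy": 0, "wz": 0, "gripper": 0},
  {"x": 0, "y": 0.5, "z": -0.2, "wx": 0, "wy": 0, "wz": 0, "gripper": 0},
  {"x": 0, "y": 0.5, "z": -0.2, "wx": 0, "wy": 0, "wz": 0, "gripper": 0},
  {"x": 0, "y": 0.5, "z": -0.2, "wx": 0, "wy": 0, "wz": 0, "gripper": 0},
  {"x": 0, "y": 0.5, "z": -0.2, "wx": 0, "wy": 0, "wz": 0, "gripper": 0},
  {"x": 0, "y": 0.5, "z": -0.2, "wx": 0, "wy": 0, "wz": 0, "gripper": 0},
  {"x": 0, "y": 0, "z": 0, "wx": 0, "wy": 0, "wz": 0, "gripper": 0},
])

```text
time_s: 7.15
position: [0.5858, -0.0682, 0.3155]
tool_rot: [[-0.308, 0.951, 0.005], [0.951, 0.308, -0.002], [-0.004, 0.004, -1.0]]
ft_force: [-16.0, 1.4, 30.1]
grip_width: 0.0002
```

```bash
python3 - <<'E'
from h import *
im,c=cal("scene"); s=env.observe(); t=s["position"]+s["tool_rot"][:,2]*.1734
k,n=np.cos(.30724),np.sin(.30724); d=t-[.5625,-.0766,0]; print("tip meter mm",(k*d[0]+n*d[1])*1e3,(-n*d[0]+k*d[1])*1e3,d[2]*1e3,s["ft_force"])
cv2.imwrite("pics/s4.png",cv2.resize(im[130:310,120:380],None,fx=3,fy=3,interpolation=3))
E
```

```text
tip meter mm 25.250250601927572 0.2677051303008795 142.06914349459794 [-14.07186702   0.59788584  30.01358087]
```

View pics/s4.png

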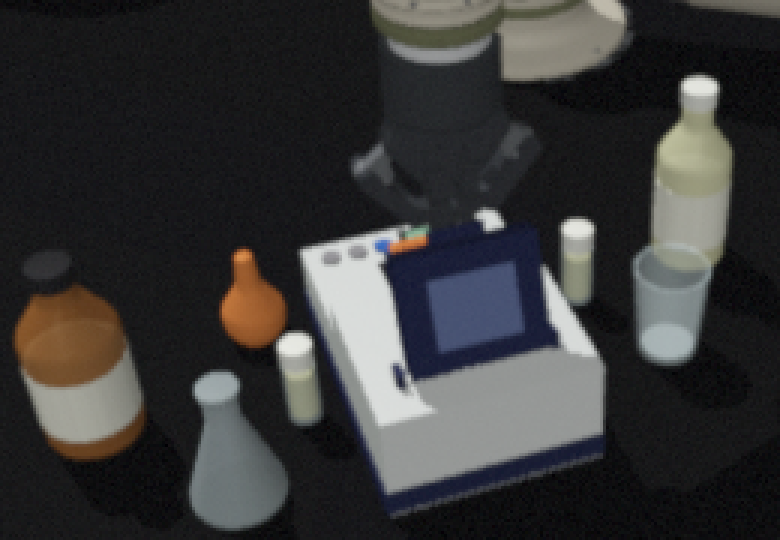

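The cover is at about 1 rad, its top edge at about (465,240), and all bystanders stand. The force of 30 N upward suggests the lip has caught on a ledge higher up the fingers. I back off and raise the tips so that contact stays near them.

Call:
step_arm([
  {"x": 0, "y": -0.3, "z": -0.4, "wx": 0, "wy": 0, "wz": 0, "gripper": 0},
  {"x": 0, "y": -0.5, "z": -0.4, "wx": 0, "wy": 0, "wz": 0, "gripper": 0},
  {"x": 0, "y": -0.2, "z": -0.6, "wx": 0, "wy": 0, "wz": 0, "gripper": 0},
  {"x": 0, "y": 0, "z": 0, "wx": 0, "wy": 0, "wz": 0, "gripper": 0},
  {"x": 0, "y": 0, "z": 0, "wx": 0, "wy": 0, "wz": 0, "gripper": 0},
  {"x": 0, "y": 0, "z": 0, "wx": 0, "wy": 0, "wz": 0, "gripper": 0},
])

```text
time_s: 7.8
position: [0.5764, -0.0715, 0.3244]
tool_rot: [[-0.308, 0.951, -0.001], [0.951, 0.308, 0.0], [0.0, -0.0, -1.0]]
ft_force: [0.2, 0.3, -0.2]
grip_width: -0.0002
```

```bash
python3 - <<'E'
from h import *
s=env.observe(); t=s["position"]+s["tool_rot"][:,2]*.1734
k,n=np.cos(.30724),np.sin(.30724); d=t-[.5625,-.0766,0]; print("tip meter mm",(k*d[0]+n*d[1])*1e3,(-n*d[0]+k*d[1])*1e3,d[2]*1e3,s["ft_force"])
im,c=cal("top");cv2.imwrite("pics/t4.png",cv2.resize(im[150:310,280:480],None,fx=4,fy=3.75,interpolation=3))
E
```

```text
tip meter mm 14.774261466286124 0.7578829735223163 150.96553056870872 [ 0.17690528  0.34104022 -0.23333434]
```

View pics/t4.png

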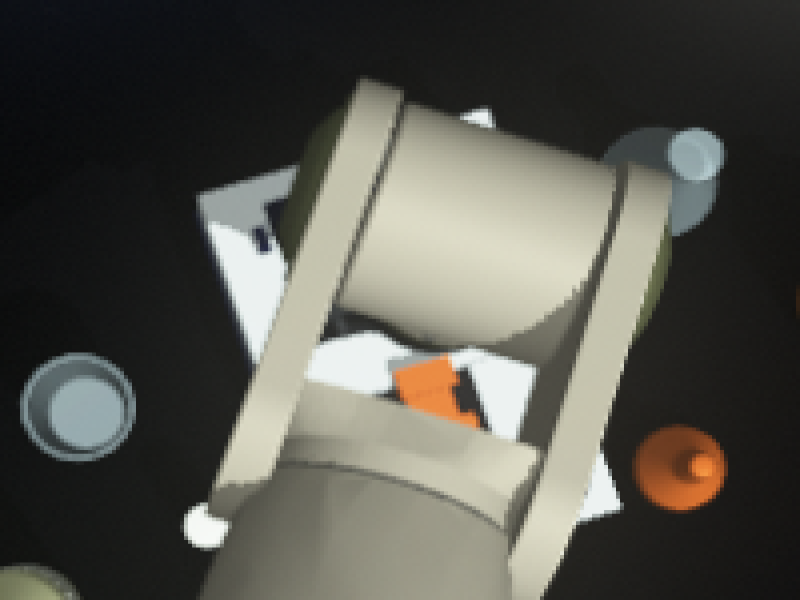

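The arm hides the cover in the top view. The bystanders are in place and the force is zero. I continue with the tips higher.

Call:
step_arm([
  {"x": 0, "y": 0, "z": -0.6, "wx": 0, "wy": 0, "wz": 0, "gripper": 0},
  {"x": 0, "y": 0, "z": -0.3, "wx": 0, "wy": 0, "wz": 0, "gripper": 0},
  {"x": 0, "y": 0.4, "z": 0, "wx": 0, "wy": 0, "wz": 0, "gripper": 0},
  {"x": 0, "y": 0.4, "z": -0.1, "wx": 0, "wy": 0, "wz": 0, "gripper": 0},
  {"x": 0, "y": 0.4, "z": -0.1, "wx": 0, "wy": 0, "wz": 0, "gripper": 0},
  {"x": 0, "y": 0.4, "z": -0.1, "wx": 0, "wy": 0, "wz": 0, "gripper": 0},
  {"x": 0, "y": 0.4, "z": -0.1, "wx": 0, "wy": 0, "wz": 0, "gripper": 0},
])

```text
time_s: 8.55
position: [0.5958, -0.0651, 0.3377]
tool_rot: [[-0.308, 0.951, -0.0], [0.951, 0.308, 0.0], [0.0, -0.0, -1.0]]
ft_force: [-0.9, 1.1, -0.3]
grip_width: -0.0001
```

Call:
step_arm([
  {"x": 0, "y": 0.4, "z": -0.1, "wx": 0, "wy": 0, "wz": 0, "gripper": 0},
  {"x": 0, "y": 0.4, "z": -0.1, "wx": 0, "wy": 0, "wz": 0, "gripper": 0},
  {"x": 0, "y": 0.4, "z": -0.1, "wx": 0, "wy": 0, "wz": 0, "gripper": 0},
  {"x": 0, "y": 0.4, "z": -0.1, "wx": 0, "wy": 0, "wz": 0, "gripper": 0},
  {"x": 0, "y": 0.4, "z": 0, "wx": 0, "wy": 0, "wz": 0, "gripper": 0},
  {"x": 0, "y": 0.4, "z": 0, "wx": 0, "wy": 0, "wz": 0, "gripper": 0},
  {"x": 0, "y": 0.4, "z": 0, "wx": 0, "wy": 0, "wz": 0, "gripper": 0},
])

```text
time_s: 9.25
position: [0.6223, -0.0565, 0.3417]
tool_rot: [[-0.308, 0.951, -0.0], [0.951, 0.308, 0.0], [0.0, -0.0, -1.0]]
ft_force: [-0.4, 0.4, 0.5]
grip_width: 0.0
```

```bash
python3 - <<'E'
from h import *
im,c=cal("scene"); s=env.observe(); t=s["position"]+s["tool_rot"][:,2]*.1734
k,n=np.cos(.30724),np.sin(.30724); d=t-[.5625,-.0766,0]; print("tip meter mm",(k*d[0]+n*d[1])*1e3,(-n*d[0]+k*d[1])*1e3,d[2]*1e3,s["ft_force"])
cv2.imwrite("pics/s5.png",cv2.resize(im[130:310,120:380],None,fx=3,fy=3,interpolation=3))
E
```

```text
tip meter mm 63.50842723537669 0.9978595534598511 168.2339846973815 [ 0.13257395  0.09564556 -0.47666074]
```

View pics/s5.png

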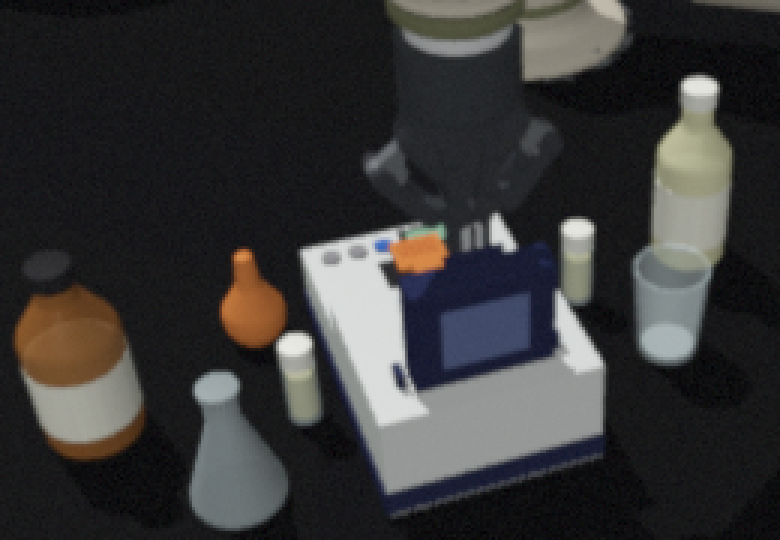

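The cover now stands about upright, its top at about (480,258), with the fingers just in front of it and only light force. I continue to the stop.

Call:
step_arm([
  {"x": 0, "y": 0.4, "z": 0, "wx": 0, "wy": 0, "wz": 0, "gripper": 0},
  {"x": 0, "y": 0.4, "z": 0, "wx": 0, "wy": 0, "wz": 0, "gripper": 0},
  {"x": 0, "y": 0.4, "z": 0, "wx": 0, "wy": 0, "wz": 0, "gripper": 0},
  {"x": 0, "y": 0.4, "z": 0, "wx": 0, "wy": 0, "wz": 0, "gripper": 0},
  {"x": 0, "y": 0.3, "z": 0, "wx": 0, "wy": 0, "wz": 0, "gripper": 0},
  {"x": 0, "y": 0.2, "z": 0, "wx": 0, "wy": 0, "wz": 0, "gripper": 0},
  {"x": 0, "y": 0.1, "z": 0, "wx": 0, "wy": 0, "wz": 0, "gripper": 0},
  {"x": 0, "y": 0, "z": 0, "wx": 0, "wy": 0, "wz": 0, "gripper": 0},
  {"x": 0, "y": 0, "z": 0, "wx": 0, "wy": 0, "wz": 0, "gripper": 0},
])

```text
time_s: 10.2
position: [0.6405, -0.051, 0.3414]
tool_rot: [[-0.307, 0.952, -0.014], [0.952, 0.307, -0.002], [0.002, -0.014, -1.0]]
ft_force: [-27.6, -8.4, 8.5]
grip_width: 0.0001
```

The 29 N push means the cover is at its stop. I retreat and look.

Call:
step_arm([
  {"x": 0, "y": -0.3, "z": 0, "wx": 0, "wy": 0, "wz": 0, "gripper": 0},
  {"x": 0, "y": -0.6, "z": 0, "wx": 0, "wy": 0, "wz": 0, "gripper": 0},
  {"x": 0, "y": -1.5, "z": 0, "wx": 0, "wy": 0, "wz": 0, "gripper": 0},
  {"x": 0, "y": -2.5, "z": 0, "wx": 0, "wy": 0, "wz": 0, "gripper": 0},
  {"x": 0, "y": -3, "z": 0, "wx": 0, "wy": 0, "wz": 0, "gripper": 0},
  {"x": 0, "y": -3, "z": -1, "wx": 0, "wy": 0, "wz": 0, "gripper": 0},
  {"x": 0, "y": -3, "z": -2, "wx": 0, "wy": 0, "wz": 0, "gripper": 0},
  {"x": 0, "y": -3, "z": -3, "wx": 0, "wy": 0, "wz": 0, "gripper": 0},
  {"x": 0, "y": -3, "z": -3, "wx": 0, "wy": 0, "wz": 0, "gripper": 0},
  {"x": 0, "y": -2, "z": -2, "wx": 0, "wy": 0, "wz": 0, "gripper": 0},
  {"x": 0, "y": 0, "z": 0, "wx": 0, "wy": 0, "wz": 0, "gripper": 0},
  {"x": 0, "y": 0, "z": 0, "wx": 0, "wy": 0, "wz": 0, "gripper": 0},
])

```text
time_s: 11.4
position: [0.4347, -0.1173, 0.4517]
tool_rot: [[-0.308, 0.952, 0.001], [0.952, 0.308, -0.0], [-0.001, 0.001, -1.0]]
ft_force: [-0.0, 0.7, -0.4]
grip_width: 0.0002
```

```bash
python3 - <<'E'
from h import *
im,c=cal("scene"); t,ct=cal("top")
p=[.5625,-.0766];k,n=np.cos(.30724),np.sin(.30724)
for th in(1.5,1.7,1.8):   # front top corners of cover
    x=.075-.086*np.cos(th)+.02*np.sin(th); z=.096+.086*np.sin(th)+.02*np.cos(th)
    P=[[p[0]+k*x-n*y,p[1]+n*x+k*y,z] for y in(-.05,.05)]
    print(th,"scene crop",((proj(P,c)-[120,130])*3).round(0).tolist(),"top crop",((proj(P,ct)-[280,150])*3).round(0).tolist())
a=cv2.resize(im[130:310,120:380],None,fx=3,fy=3,interpolation=3); b=cv2.resize(t[150:310,280:480],None,fx=3,fy=3,interpolation=3)
cv2.imwrite("pics/s6.png",a);cv2.imwrite("pics/t6.png",b); print(env.observe()["position"],env.observe()["ft_force"])
E
```

```text
1.5 scene crop [[402.0, 287.0], [551.0, 252.0]] top crop [[349.0, 101.0], [200.0, 149.0]]
1.7 scene crop [[411.0, 309.0], [561.0, 273.0]] top crop [[340.0, 78.0], [192.0, 125.0]]
1.8 scene crop [[415.0, 322.0], [565.0, 285.0]] top crop [[335.0, 67.0], [188.0, 114.0]]
[ 0.43524318 -0.11720345  0.45065321] [0.63709733 0.435227   0.1433617 ]
```

View pics/s6.png

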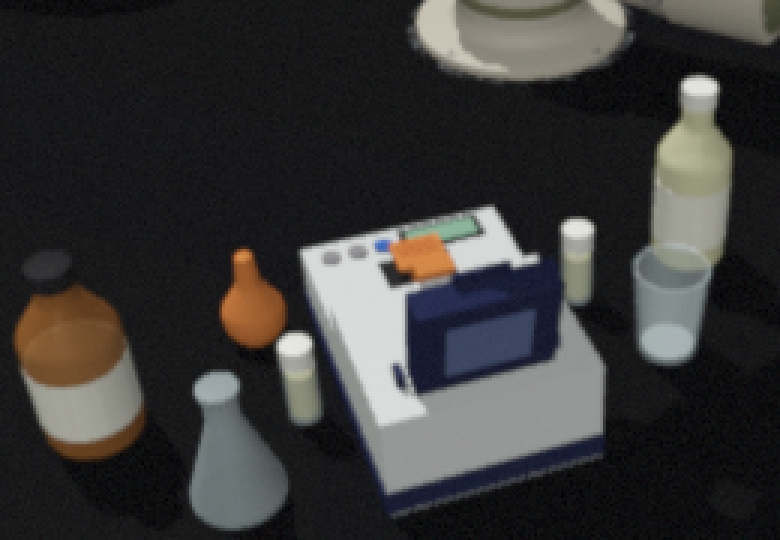

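View pics/t6.png

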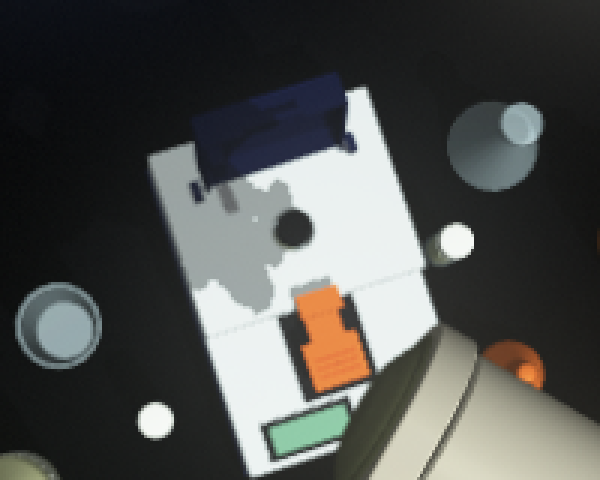

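```bash
python3 - <<'E'
from h import *
k,n=np.cos(.30724),np.sin(.30724); T=np.arange(1.5,2.01,.02)
im,ct=cal("top"); im=cv2.cvtColor(im,cv2.COLOR_BGR2HSV)[...,2] if 0 else im[...,0].astype(np.float32)
x=.075-.086*np.cos(T)+.02*np.sin(T); z=.096+.086*np.sin(T)+.02*np.cos(T)
acc=0
for y in np.linspace(-.042,.042,15):
    P=np.c_[.5625+k*x-n*y,-.0766+n*x+k*y,z]; uv=proj(P,ct).astype(np.float32)
    acc=acc+cv2.remap(im,uv[:,:1].copy(),uv[:,1:].copy(),1)[:,0]/15
print([(round(t,2),int(a)) for t,a in zip(T,acc)])
# same check on pose: deck rear edge
X=np.arange(.10,.121,.002);acc=0
for y in (-.075,-.07,-.065,.065,.07,.075):
    uv=proj(np.c_[.5625+k*X-n*y,-.0766+n*X+k*y,0*X+.09],ct).astype(np.float32); acc=acc+cv2.remap(im,uv[:,:1].copy(),uv[:,1:].copy(),1)[:,0]/6
print([(round(t*1e3),int(a)) for t,a in zip(X,acc)])
E
```

```text
[(np.float64(1.5), 47), (np.float64(1.52), 49), (np.float64(1.54), 51), (np.float64(1.56), 52), (np.float64(1.58), 52), (np.float64(1.6), 51), (np.float64(1.62), 50), (np.float64(1.64), 50), (np.float64(1.66), 52), (np.float64(1.68), 53), (np.float64(1.7), 54), (np.float64(1.72), 54), (np.float64(1.74), 55), (np.float64(1.76), 51), (np.float64(1.78), 39), (np.float64(1.8), 29), (np.float64(1.82), 24), (np.float64(1.84), 24), (np.float64(1.86), 23), (np.float64(1.88), 23), (np.float64(1.9), 23), (np.float64(1.92), 23), (np.float64(1.94), 22), (np.float64(1.96), 23), (np.float64(1.98), 22), (np.float64(2.0), 22)]
[(100, 196), (102, 192), (104, 188), (106, 185), (108, 175), (110, 113), (112, 43), (114, 28), (116, 27), (118, 27), (120, 26)]
```

The cover edge measures about 1.78 rad, and the deck edge falls where it should at 110 mm. I hand in.

```bash
python3 -c "
from rig import env
print(env.close_job(), env.observe()['ft_force'])"
```

```text
the job is handed in; nothing more can be done
the job is handed in; nothing more can be done
```

I pressed the orange tab with the closed fingers and the cover popped up. I then pushed the cover back to its stop, moved the arm clear and handed the job in. No verdict was reported.

- **Cover:** in the top image I measured about 1.78 rad after coming away, against the 1.7 needed. That is an estimate, good to a few hundredths of a radian. At the end of the push about 29 N built up, as expected at the stop.
- **Everything else:** the last pictures show the tab back up and the sample vial in its well. The bystanders I could see stand where they were, though I compared them by eye and did not measure them. The force on the tool was near zero.
- **One thing went wrong:** on the first push the lip caught higher up on the fingers, with about 30 N upward and 14–16 N sideways. I backed off, raised the tips about 18–22 mm and finished the push without it happening again. No reading I saw passed 40 N, but force was only read at the end of each move.

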